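# Line up the flip-top jars by height on the sink shelf

## Task

Line the four flip-top jars up by height along the plank shelf behind the sink, one standing centred on each tile: the tallest on the tile at the end where the steel spring clip is fastened, then each next shorter one in turn, down to the shortest at the other end. Keep the jars upright all the way and leave the terracotta dish where it is.

Things in the scene. Friction and masses are not known exactly. Their poses are not given: they have to be found in the camera images.
- jar_blue: the tallest of four round upright jars: white opaque plastic with a closed blue flip-top lid (a rigid closed part, never opened here). 115 mm high overall, 58 mm diameter all the way up; lid the top 18 mm, with a small lug and tab (5 mm, look only) at its rim. Starts standing on the counter (z = 0). Origin: centre of its underside, z up. 0.04 to 0.3 kg
- jar_green: the second tallest of four round upright jars: white opaque plastic with a closed green flip-top lid (a rigid closed part, never opened here). 95 mm high overall, 52 mm diameter all the way up; lid the top 18 mm, with a small lug and tab (5 mm, look only) at its rim. Starts standing on the counter (z = 0). Origin: centre of its underside, z up. 0.04 to 0.3 kg
- jar_orange: the third tallest of four round upright jars: white opaque plastic with a closed orange flip-top lid (a rigid closed part, never opened here). 75 mm high overall, 46 mm diameter all the way up; lid the top 18 mm, with a small lug and tab (5 mm, look only) at its rim. Starts standing on the counter (z = 0). Origin: centre of its underside, z up. 0.04 to 0.3 kg
- jar_black: the shortest of four round upright jars: white opaque plastic with a closed black flip-top lid (a rigid closed part, never opened here). 55 mm high overall, 40 mm diameter all the way up; lid the top 18 mm, with a small lug and tab (5 mm, look only) at its rim. Starts standing on the counter (z = 0). Origin: centre of its underside, z up. 0.04 to 0.3 kg
- tile_a: blue-edged white ceramic tile, leftmost (+y end) seen from the robot, of a row of four identical tiles about 100 mm apart (88 to 112), fixed on the wooden plank shelf. 74 x 74 x 4 mm. Origin: centre of its underside, on the plank's top (40 mm above the counter); a jar stands 4 mm above the origin (jar underside against tile top). Tile y runs along the plank, tile x across it. The plank, fixed, is 110 mm wide (x), 500 mm long (y)
- tile_b: blue-edged white ceramic tile, second from the left seen from the robot, of a row of four identical tiles about 100 mm apart (88 to 112), fixed on the wooden plank shelf. 74 x 74 x 4 mm. Origin: centre of its underside, on the plank's top (40 mm above the counter); a jar stands 4 mm above the origin (jar underside against tile top). Tile y runs along the plank, tile x across it. The plank, fixed, is 110 mm wide (x), 500 mm long (y)
- tile_c: blue-edged white ceramic tile, third from the left seen from the robot, of a row of four identical tiles about 100 mm apart (88 to 112), fixed on the wooden plank shelf. 74 x 74 x 4 mm. Origin: centre of its underside, on the plank's top (40 mm above the counter); a jar stands 4 mm above the origin (jar underside against tile top). Tile y runs along the plank, tile x across it. The plank, fixed, is 110 mm wide (x), 500 mm long (y)
- tile_d: blue-edged white ceramic tile, rightmost (-y end) seen from the robot, of a row of four identical tiles about 100 mm apart (88 to 112), fixed on the wooden plank shelf. 74 x 74 x 4 mm. Origin: centre of its underside, on the plank's top (40 mm above the counter); a jar stands 4 mm above the origin (jar underside against tile top). Tile y runs along the plank, tile x across it. The plank, fixed, is 110 mm wide (x), 500 mm long (y)
- clip: steel spring clip, about 72 mm (across the plank) x 40 x 50 mm, fixed on the far long edge of the plank at one of its two ends (left or right; a red clothespin pinches the same edge at the other end). It marks the end where the tallest jar goes. Origin: at the plank's edge, level with its top; the clip stands up to 22 mm above that and reaches 38 mm in over the plank
- dish: terracotta dish, a loose bystander on the counter, 110 mm across, 30 mm high. Origin: centre of its underside. To be left where it is
Things that resemble listed ones, but are neither listed nor needed, are in the scene too. What is shaped like the jar_black but pink, purple or yellow is not meant.

How it is judged (in metres and radians):
At the end, for the whole second after the job is handed in: Counting from the tile at the spring clip's end: the blue-, green-, orange- and black-lidded jars (115, 95, 75, 55 mm high) each stand on the first, second, third and fourth tile, centre within 13 mm of the tile's centre, underside on the tile, within 0.1 rad of upright, at rest and released (((y of clip in the frame of tile_b above 0 m and horizontal distance between jar_blue and tile_a below 0.013 m and z of jar_blue in the frame of tile_a between 0.001 and 0.008 m and horizontal distance between jar_green and tile_b below 0.013 m and z of jar_green in the frame of tile_b between 0.001 and 0.008 m and horizontal distance between jar_orange and tile_c below 0.013 m and z of jar_orange in the frame of tile_c between 0.001 and 0.008 m and horizontal distance between jar_black and tile_d below 0.013 m and z of jar_black in the frame of tile_d between 0.001 and 0.008 m) or (y of clip in the frame of tile_b below 0 m and horizontal distance between jar_blue and tile_d below 0.013 m and z of jar_blue in the frame of tile_d between 0.001 and 0.008 m and horizontal distance between jar_green and tile_c below 0.013 m and z of jar_green in the frame of tile_c between 0.001 and 0.008 m and horizontal distance between jar_orange and tile_b below 0.013 m and z of jar_orange in the frame of tile_b between 0.001 and 0.008 m and horizontal distance between jar_black and tile_a below 0.013 m and z of jar_black in the frame of tile_a between 0.001 and 0.008 m)) and angle between each of jar_blue, jar_green, jar_orange, jar_black's own z axis and vertical below 0.1 rad and linear speed of each of jar_blue, jar_green, jar_orange, jar_black below 0.02 m/s and angular speed of each of jar_blue, jar_green, jar_orange, jar_black below 0.2 rad/s); the robot touches nothing.
It fails at once if the blue-lidded jar is tipped over (more than 35 degrees from upright) (angle between jar_blue's own z axis and vertical above 0.61 rad).
It fails at once if the green-lidded jar is tipped over (more than 35 degrees from upright) (angle between jar_green's own z axis and vertical above 0.61 rad).
It fails at once if the orange-lidded jar is tipped over (more than 35 degrees from upright) (angle between jar_orange's own z axis and vertical above 0.61 rad).
It fails at once if the black-lidded jar is tipped over (more than 35 degrees from upright) (angle between jar_black's own z axis and vertical above 0.61 rad).
It fails at once if the terracotta dish is shifted by more than 30 mm (distance of dish from where it was at the start of the episode above 0.03 m).
It also fails if it takes over 102 s, if anything falls off the work surface, if the arm or the gripper's body presses on something with over 40 N, if the wrist force passes 120 N, or if a joint passes its speed limit or range.

## Robot

A 7-joint arm with a two-finger parallel gripper is mounted at the origin on the work surface. World frame = base frame: x ahead of the robot, y to its left, z up, the work surface at z = 0. Lengths are in mm, angles in rad, forces in N, time in s.
With the tool pointing down it reaches from about 350 to 900 mm from the base axis. Payload 7.2 kg.
Tool frame: the origin (TCP) lies on the centre line of the jaws, within the pads' length; the fingertips stand 8 mm ahead of it and the grasp point (between the pads) lies 11 mm behind it; z points along the fingers, y is the line along which they close (so a half turn about z gives the same grasp; the last joint's range is limited). The gripper opens to 88 mm and grips with 3 to 60 N. Pads are 20 mm wide; open, the fingers measure 115 mm over their backs; the gripper's body (75 mm by 178 mm) begins 61 mm behind the grasp point.
Start: joints at [1.058, 0.411, -0.013, 1.596, 0.006, 1.134, -0.082], TCP at [268.912, -564.194, 230.653] pointing down, gripper open.
Joint ranges: [-2.95, 2.95], [-0.29, 1.99], [-1.47, 1.44], [0.14, 2.54], [-1.03, 4.17], [0.13, 1.85], [-2.86, 2.86]. Speed limits (rad/s): [2.39, 2.39, 3.01, 3.01, 3.14, 3.14, 3.14].

## Interface

Orientations are given as a rotation vector (axis times angle).
In Python, from bench import bot, get_image, camera_info, order gives the robot as it stands. The module is installed in compiled form; this text tells all that it offers.
- The arm moves only by the tool servo_tool, never from a script. Its argument "motion" is a list of rows, each an object of numbers: "rx", "ry", "rz": the turn, a rotation vector about the tool's x, y, z in rad; "dx", "dy", "dz": the shift along the tool's x, y, z in m; "jaw": the gripper command: -1 is fully open, 1 is shut, values between are in proportion. In form: [{"rx": .., "ry": .., "rz": .., "dx": .., "dy": .., "dz": .., "jaw": ..}, ...]. A call has 1 to 12 rows; each row shifts and turns the commanded pose from where the row before left it, along the tool's axes as they then stand; what a row does not reach is not made up. A row lasts 1/10 s, in which the tool goes at most 50 mm and 8.59 degrees, less where a joint would pass 70% of its speed; a pose out of reach is approached as far as the arm can. A call is refused whole if a number of a shift passes 0.05 or a number of a turn 0.15, either way. A call with a gripper value outside its range is refused whole. The fingers move at their own pace and stop on an object; "force" is the grip in N (left out, the last holds). Time passes only in rows, so rows that do not move let the fingers close. It gives the time, the measured TCP pose, the force, the opening and the grip force at its end, in the units of the state.
- bot.sense(): the state, without advancing time (a new reading comes with each control period).
- get_image(name): name is "scene" or "top" or "wrist"; returns the picture (480x640x3 uint8, blue, green, red); there is no depth.
- camera_info(name): a dict with "intrinsics" (3x3 intrinsics, pixels), "view" (4x4, takes a point from world to camera coordinates); the wrist camera has in their place "T_tool_cam" (4x4, takes a point from camera to tool coordinates, whose origin is the TCP and whose axes are the flange's). Camera axes: x right, y up, looking along -z (the intrinsics and any distortion apply to the point x, -y, -z); pixel columns grow to the right and rows downward; lengths in mm; the calibration is good to about 2 mm. A picture is of the moment at which its call begins: read the wrist's pose just before it. camera_info takes no time and is no camera call.
- order.hand_in(): hands the job in; it is judged then, once.
The state is a dict: "time": time; "qpos": joint angles; "joint_vel": joint speeds; "joint_torque": joint torques, N m; "ee_pos": TCP position; "tool_rot": TCP orientation; "force": force on the tool from outside, world axes, zero at the start; "wrist_torque": the same for the moment, N m; "gripper_width": finger opening in mm; "grip_force": force on a finger pad.
Only numpy, scipy, OpenCV 4.12 (cv2) and the standard library are available. Lean on these libraries where they do the work, as an engineer would, in place of code of your own. Each camera call takes 0.05 s, during which the arm holds its last target. There are 200 camera calls.

## Working session

There is one attempt and no reset: what is moved stays moved. The work goes in short steps, Python scripts to look and compute and a tool call to move; the robot and the scene stay as the last step left them, time stands still between calls to the robot, and variables do not carry over. Pictures are saved under pics/ and viewed, at most 14 in all, crops included, and the job is handed in when it is done.

Besides the shell and the picture viewer there is one more tool, called after ">>>" as name(argument=value, ...) on one line, values as JSON. servo_tool: Moves the arm, as the interface text tells. Its arguments: {"type":"object","properties":{"motion":{"type":"array","items":{"type":"object","properties":{"rx":{"type":"number"},"ry":{"type":"number"},"rz":{"type":"number"},"dx":{"type":"number"},"dy":{"type":"number"},"dz":{"type":"number"},"jaw":{"type":"number"}}}},"force":{"type":"number"}},"required":["motion"]}

```bash
mkdir -p pics
python3 - <<'E'
from bench import bot,get_image,camera_info
import cv2
s=bot.sense();print(s)
for n in("scene","top"):
    cv2.imwrite(f"pics/{n}0.png",get_image(n));print(n,camera_info(n))
print(camera_info("wrist"))
E
```

```text
{'time': 0.0, 'qpos': array([ 1.05781518,  0.41191575, -0.01269433,  1.59703418,  0.00561243,
        1.13430505, -0.08223392]), 'joint_vel': array([-0.00112066, -0.00023219, -0.00126327, -0.0016153 ,  0.0009663 ,
        0.00028904, -0.00022498]), 'joint_torque': array([-5.13687951e-05, -5.87956524e+01,  6.41794782e-01, -2.91067046e+01,
       -5.37986727e-02,  1.82325655e-02,  9.23655716e-05]), 'ee_pos': array([ 268.6498024 , -563.76912233,  229.80333755]), 'tool_rot': array([-3.06271790e+00, -6.92542463e-01,  7.66127795e-04]), 'force': array([-0.42576674,  0.13976144, -0.07173301]), 'wrist_torque': array([-0.01878336,  0.00818824,  0.00179295]), 'grip_force': 0.0, 'gripper_width': 87.82775124027003}
scene {'intrinsics': array([[579.70940162,   0.        , 320.37502095],
       [  0.        , 579.70940162, 243.72189852],
       [  0.        ,   0.        ,   1.        ]]), 'view': array([[ 2.88557823e-01,  9.57287802e-01, -1.82878915e-02,
        -1.32625072e+02],
       [-5.55652010e-01,  1.82985445e-01,  8.11028464e-01,
         2.67470484e+02],
       [ 7.79734074e-01, -2.238669
[... 487 characters left out ...]
],
       [-1.33439128e-01, -8.67788549e-03,  9.91019018e-01,
        -1.06371489e+03],
       [ 0.00000000e+00,  0.00000000e+00,  0.00000000e+00,
         1.00000000e+00]])}
{'intrinsics': array([[357.90808888,   0.        , 319.5754743 ],
       [  0.        , 357.90808888, 240.95690626],
       [  0.        ,   0.        ,   1.        ]]), 'T_tool_cam': array([[-4.27960492e-04,  9.61342858e-01,  2.75353820e-01,
         7.52240349e+01],
       [ 9.99999889e-01,  4.66129429e-04, -7.31776772e-05,
        -1.55238761e-01],
       [-1.98699356e-04,  2.75353758e-01, -9.61342950e-01,
        -1.54002831e+02],
       [ 0.00000000e+00,  0.00000000e+00,  0.00000000e+00,
         1.00000000e+00]])}
```

View pics/top0.png

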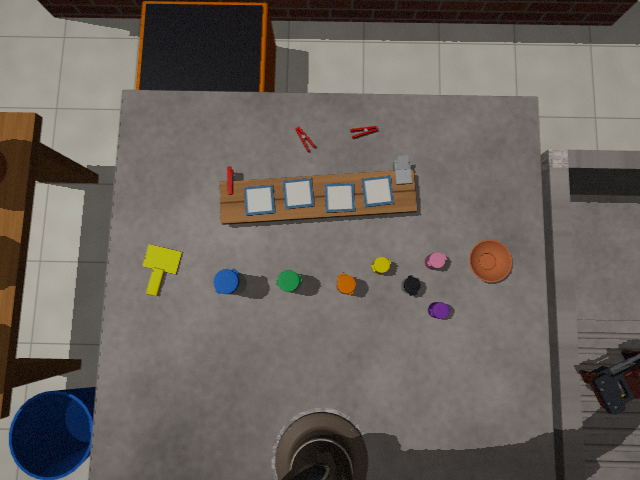

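View pics/scene0.png

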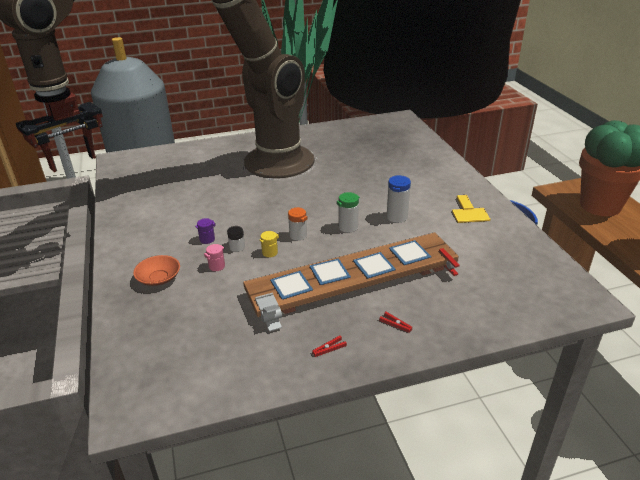

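Top view: clip at the right (px 403,170), i.e. the -y end, so blue→tile_d, green→c, orange→b, black→a. Jars at (227,281), (289,281), (346,284), (412,286); dish (490,261).

```bash
cat > h.py <<'E'
import numpy as np,cv2
from scipy.spatial.transform import Rotation as R
from bench import bot,get_image,camera_info
def cam(n,s=None):
    c=camera_info(n);K=c["intrinsics"]
    if n=="wrist":
        T=np.eye(4);T[:3,:3]=R.from_rotvec(s["tool_rot"]).as_matrix();T[:3,3]=s["ee_pos"];return K,T@c["T_tool_cam"]
    return K,np.linalg.inv(c["view"])
def cast(C,px,z):
    K,T=C;p=np.linalg.solve(K,[px[0],px[1],1]);d=T[:3,:3]@(p*[1,-1,-1]);o=T[:3,3]
    return (o+d*(z-o[2])/d[2])[:2]
RNG=dict(blue=((105,120,60),(125,255,255)),green=((55,120,40),(80,255,255)),orange=((5,180,120),(15,255,255)),black=((0,0,0),(180,255,45)))
H=dict(blue=115,green=95,orange=75,black=55)
def blobs(im,lo,hi,a0,a1):
    m=cv2.inRange(cv2.cvtColor(im,cv2.COLOR_BGR2HSV),lo,hi)
    n,_,st,ce=cv2.connectedComponentsWithStats(m)
    return [(ce[i],st[i]) for i in range(1,n) if a0<st[i][4]<a1]
E
python3 - <<'E'
from h import *
for n,win in(("top",(190,225,450,320)),("scene",(190,160,430,330))):
    im=cv2.imread(f"pics/{n}0.png");C=cam(n);x0,y0,x1,y1=win
    for k,(lo,hi) in RNG.items():
        for c,s in blobs(im[y0:y1,x0:x1],lo,hi,60,900):
            c=c+[x0,y0];print(n,k,c.round(1),s[2:],cast(C,c,H[k]-4).round(1))
    for c,s in blobs(im,(0,0,170),(180,40,255),200,1500):
        print(n,"white",c.round(1),s[2:],cast(C,c,44).round(1))
s=bot.sense();print(R.from_rotvec(s["tool_rot"]).as_matrix().round(3))
E
```

```text
top blue [225.8 281. ] [ 25  25 508] [425.4 229.4]
top green [288.5 280.4] [ 26  22 387] [430.6  85.5]
top black [411.7 285.3] [ 17  20 239] [ 426.6 -213.4]
top white [108.9 154.6] [ 16  24 221] [747.  563.3]
top white [377.2 190.6] [ 25  24 492] [ 664.7 -128.8]
top white [297.7 193. ] [ 24  25 493] [654.6  73.1]
top white [ 37.  221.5] [ 19  76 820] [568.4 730.6]
top white [339.2 197.2] [ 23  23 494] [645.8 -32.6]
top white [258.7 199.6] [ 24  24 496] [635.7 171.6]
top white [ 29.3 291.2] [ 17  61 613] [393.  730.6]
top white [ 57.3 277.7] [ 38  33 796] [427.9 664.6]
top white [ 55.1 329.6] [ 29  31 482] [301.2 657.1]
scene blue [399.1 183.1] [ 22  16 289] [431.9 226.1]
scene green [349.1 198.6] [ 20  14 192] [432.7  87.4]
scene orange [297.6 213.3] [ 18  13 153] [428.1 -50. ]
scene black [252.4 163.6] [ 19  12 102] [  87.2 -101.1]
scene black [234.7 233. ] [ 15  13 157] [ 436.1 -216.3]
scene white [213.8 135.2] [ 80  15 281] [-165.8 -181.9]
scene white [ 83.8 166.2] [ 26  42 560] [ -76.4 -593. ]
scene white [ 52.3 167.1] [ 26  22 297] [-101.1 -685.4]
scene white [409.6 251.4] [ 34  20 389] [635.1 171.2]
scene white [373.8 264. ] [ 34  21 419] [654.3  72.2]
scene white [329.3 270.5] [ 34  21 430] [645.4 -33.6]
scene white [290.9 283.8] [ 35  23 470] [ 664.4 -129.8]
scene white [ 64.5 385.8] [ 27  23 420] [ 819.9 -601.7]
scene white [575.8 469.5] [ 59  24 960] [1247.   184.3]
[[ 0.903  0.43  -0.001]
 [ 0.43  -0.903  0.001]
 [-0.    -0.001 -1.   ]]
```

Tiles agree in both views: a(635,171), b(654,73), c(646,-33), d(664,-129). The scene view shows the steel clip at the same end as in the top view. I'll turn the tool so that its x is world y and its y is world x.

>>> servo_tool(motion=[{"rz": -0.141,"jaw": -1},{"rz": -0.141,"jaw": -1},{"rz": -0.141,"jaw": -1},{"rz": -0.141,"jaw": -1},{"rz": -0.141,"jaw": -1},{"rz": -0.141,"jaw": -1},{"rz": -0.141,"jaw": -1},{"rz": -0.14,"jaw": -1}])

```text
$.motion[0]: bad value
```

>>> servo_tool(motion=[{"dx": 0.044,"dy": 0.016},{"dx": 0.044,"dy": 0.016},{"dx": 0.044,"dy": 0.016},{"dx": 0.044,"dy": 0.016},{"dx": 0.044,"dy": 0.016},{"dx": 0.044,"dy": 0.016},{"dx": 0.044,"dy": 0.016},{"dx": 0.044,"dy": 0.016},{"dx": 0.044,"dy": 0.016},{"dx": 0.044,"dy": 0.016}])

```text
$.motion[0]: bad value
```

>>> servo_tool(motion=[{"rx": 0,"ry": 0,"rz": -0.141,"dx": 0,"dy": 0,"dz": 0,"jaw": -1},{"rx": 0,"ry": 0,"rz": -0.141,"dx": 0,"dy": 0,"dz": 0,"jaw": -1},{"rx": 0,"ry": 0,"rz": -0.141,"dx": 0,"dy": 0,"dz": 0,"jaw": -1},{"rx": 0,"ry": 0,"rz": -0.141,"dx": 0,"dy": 0,"dz": 0,"jaw": -1},{"rx": 0,"ry": 0,"rz": -0.141,"dx": 0,"dy": 0,"dz": 0,"jaw": -1},{"rx": 0,"ry": 0,"rz": -0.141,"dx": 0,"dy": 0,"dz": 0,"jaw": -1},{"rx": 0,"ry": 0,"rz": -0.141,"dx": 0,"dy": 0,"dz": 0,"jaw": -1},{"rx": 0,"ry": 0,"rz": -0.14,"dx": 0,"dy": 0,"dz": 0,"jaw": -1}])

```text
time: 0.9
ee_pos: [268.7, -563.9, 230.1]
tool_rot: [-2.213, -2.228, -0.0]
force: [-0.1, -0.2, -0.5]
gripper_width: 87.6
grip_force: 0.0
```

>>> servo_tool(motion=[{"rx": 0,"ry": 0,"rz": 0,"dx": 0.0437,"dy": 0.0203,"dz": 0,"jaw": -1},{"rx": 0,"ry": 0,"rz": 0,"dx": 0.0437,"dy": 0.0203,"dz": 0,"jaw": -1},{"rx": 0,"ry": 0,"rz": 0,"dx": 0.0437,"dy": 0.0203,"dz": 0,"jaw": -1},{"rx": 0,"ry": 0,"rz": 0,"dx": 0.0437,"dy": 0.0203,"dz": 0,"jaw": -1},{"rx": 0,"ry": 0,"rz": 0,"dx": 0.0437,"dy": 0.0203,"dz": 0,"jaw": -1},{"rx": 0,"ry": 0,"rz": 0,"dx": 0.0437,"dy": 0.0203,"dz": 0,"jaw": -1},{"rx": 0,"ry": 0,"rz": 0,"dx": 0.0437,"dy": 0.0203,"dz": 0,"jaw": -1},{"rx": 0,"ry": 0,"rz": 0,"dx": 0.0437,"dy": 0.0203,"dz": 0,"jaw": -1},{"rx": 0,"ry": 0,"rz": 0,"dx": 0,"dy": 0,"dz": 0,"jaw": -1}])

```text
time: 1.8
ee_pos: [433.5, -207.9, 230.9]
tool_rot: [-2.21, -2.233, -0.004]
force: [-0.8, 0.6, 0.6]
gripper_width: 87.7
grip_force: 0.0
```

```bash
cat > w.py <<'E'
import sys
from h import *
def wl(k,tag):
    s=bot.sense();im=get_image("wrist");cv2.imwrite(f"pics/w_{tag}.png",im);C=cam("wrist",s)
    print(s["time"],s["ee_pos"].round(1),R.from_rotvec(s["tool_rot"]).as_matrix()[:,0].round(3))
    for c,st in blobs(im,*RNG[k],400,40000):
        print(k,c.round(1),st,cast(C,c,H[k]-2).round(1))
if __name__=="__main__":wl(sys.argv[1],sys.argv[2])
E
python3 w.py black black1
```

```text
1.8 [ 433.5 -207.9  230.9] [-0.01   1.     0.002]
black [504.3 117. ] [ 494    0   23  241 1916] [ 595.  -112.4]
black [314.3  65.3] [290  47  49  30 590] [427.8 -72.7]
black [312.7 226.4] [ 288  205   51   43 1543] [ 427.1 -212.8]
```

View pics/w_black1.png

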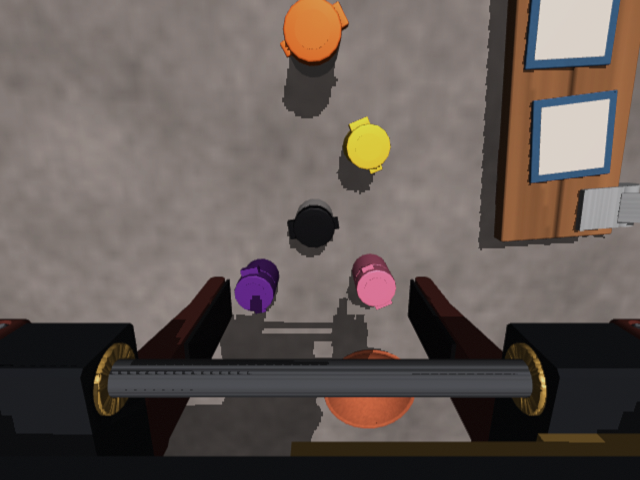

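>>> servo_tool(motion=[{"rx": 0,"ry": 0,"rz": 0,"dx": 0,"dy": -0.004,"dz": 0.035,"jaw": -1},{"rx": 0,"ry": 0,"rz": 0,"dx": 0,"dy": 0,"dz": 0.04,"jaw": -1},{"rx": 0,"ry": 0,"rz": 0,"dx": 0,"dy": 0,"dz": 0.04,"jaw": -1},{"rx": 0,"ry": 0,"rz": 0,"dx": 0,"dy": 0,"dz": 0.025,"jaw": -1},{"rx": 0,"ry": 0,"rz": 0,"dx": 0,"dy": 0,"dz": 0,"jaw": -1},{"rx": 0,"ry": 0,"rz": 0,"dx": 0,"dy": 0,"dz": 0,"jaw": -1}])

```text
time: 2.45
ee_pos: [426.6, -215.3, 90.8]
tool_rot: [-2.221, -2.221, 0.001]
force: [0.1, -0.9, 1.2]
gripper_width: 88.0
grip_force: 0.0
```

```bash
python3 w.py black black2
```

```text
2.45 [ 426.6 -215.3   90.8] [0. 1. 0.]
black [319.3   9.6] [ 286    0   67   25 1205] [426.2 -81.6]
black [623.5 190. ] [ 602   44   38  244 4649] [ 589.  -166.5]
black [320.8 269.5] [ 279  235   85   70 4255] [ 427.  -211.7]
```

>>> servo_tool(motion=[{"rx": 0,"ry": 0,"rz": 0,"dx": 0.003,"dy": 0,"dz": 0.03,"jaw": -1},{"rx": 0,"ry": 0,"rz": 0,"dx": 0,"dy": 0,"dz": 0.035,"jaw": -1},{"rx": 0,"ry": 0,"rz": 0,"dx": 0,"dy": 0,"dz": 0,"jaw": -1},{"rx": 0,"ry": 0,"rz": 0,"dx": 0,"dy": 0,"dz": 0,"jaw": 1},{"rx": 0,"ry": 0,"rz": 0,"dx": 0,"dy": 0,"dz": 0,"jaw": 1},{"rx": 0,"ry": 0,"rz": 0,"dx": 0,"dy": 0,"dz": 0,"jaw": 1},{"rx": 0,"ry": 0,"rz": 0,"dx": 0,"dy": 0,"dz": 0,"jaw": 1},{"rx": 0,"ry": 0,"rz": 0,"dx": 0,"dy": 0,"dz": 0,"jaw": 1},{"rx": 0,"ry": 0,"rz": 0,"dx": 0,"dy": 0,"dz": 0,"jaw": 1}], force=20)

```text
time: 3.4
ee_pos: [427.1, -211.6, 26.0]
tool_rot: [2.22, 2.222, 0.0]
force: [-0.7, 0.7, 1.1]
gripper_width: 43.2
grip_force: 0.0
```

>>> servo_tool(motion=[{"rx": 0,"ry": 0,"rz": 0,"dx": 0,"dy": 0,"dz": 0,"jaw": 1},{"rx": 0,"ry": 0,"rz": 0,"dx": 0,"dy": 0,"dz": 0,"jaw": 1},{"rx": 0,"ry": 0,"rz": 0,"dx": 0,"dy": 0,"dz": 0,"jaw": 1},{"rx": 0,"ry": 0,"rz": 0,"dx": 0,"dy": 0,"dz": -0.02,"jaw": 1},{"rx": 0,"ry": 0,"rz": 0,"dx": 0,"dy": 0,"dz": -0.04,"jaw": 1},{"rx": 0,"ry": 0,"rz": 0,"dx": 0,"dy": 0,"dz": -0.04,"jaw": 1},{"rx": 0,"ry": 0,"rz": 0,"dx": 0,"dy": 0,"dz": -0.04,"jaw": 1},{"rx": 0,"ry": 0,"rz": 0,"dx": 0,"dy": 0,"dz": -0.02,"jaw": 1}])

```text
time: 4.2
ee_pos: [427.9, -211.6, 188.6]
tool_rot: [2.218, 2.22, 0.002]
force: [-0.4, -0.8, -1.1]
gripper_width: 39.9
grip_force: 20.0
```

>>> servo_tool(motion=[{"rx": 0,"ry": 0,"rz": 0,"dx": 0.02,"dy": 0.011,"dz": 0,"jaw": 1},{"rx": 0,"ry": 0,"rz": 0,"dx": 0.038,"dy": 0.021,"dz": 0,"jaw": 1},{"rx": 0,"ry": 0,"rz": 0,"dx": 0.038,"dy": 0.021,"dz": 0,"jaw": 1},{"rx": 0,"ry": 0,"rz": 0,"dx": 0.038,"dy": 0.021,"dz": 0,"jaw": 1},{"rx": 0,"ry": 0,"rz": 0,"dx": 0.038,"dy": 0.021,"dz": 0,"jaw": 1},{"rx": 0,"ry": 0,"rz": 0,"dx": 0.038,"dy": 0.021,"dz": 0,"jaw": 1},{"rx": 0,"ry": 0,"rz": 0,"dx": 0.038,"dy": 0.021,"dz": 0,"jaw": 1},{"rx": 0,"ry": 0,"rz": 0,"dx": 0.038,"dy": 0.021,"dz": 0,"jaw": 1},{"rx": 0,"ry": 0,"rz": 0,"dx": 0.038,"dy": 0.021,"dz": 0,"jaw": 1},{"rx": 0,"ry": 0,"rz": 0,"dx": 0.038,"dy": 0.02,"dz": 0,"jaw": 1},{"rx": 0,"ry": 0,"rz": 0,"dx": 0.02,"dy": 0.009,"dz": 0,"jaw": 1}])

```text
time: 5.3
ee_pos: [634.9, 175.0, 184.8]
tool_rot: [-2.215, -2.225, -0.001]
force: [0.5, 0.2, -0.0]
gripper_width: 40.1
grip_force: 20.0
```

>>> servo_tool(motion=[{"rx": 0,"ry": 0,"rz": 0,"dx": 0,"dy": 0,"dz": 0.02,"jaw": 1},{"rx": 0,"ry": 0,"rz": 0,"dx": 0,"dy": 0,"dz": 0.03,"jaw": 1},{"rx": 0,"ry": 0,"rz": 0,"dx": 0,"dy": 0,"dz": 0.03,"jaw": 1},{"rx": 0,"ry": 0,"rz": 0,"dx": 0,"dy": 0,"dz": 0.02,"jaw": 1},{"rx": 0,"ry": 0,"rz": 0,"dx": 0,"dy": 0,"dz": 0,"jaw": 1},{"rx": 0,"ry": 0,"rz": 0,"dx": 0,"dy": 0,"dz": 0,"jaw": 1}])

```text
time: 5.9
ee_pos: [634.4, 170.9, 85.6]
tool_rot: [-2.22, -2.222, 0.001]
force: [0.1, -0.4, 0.1]
gripper_width: 39.9
grip_force: 20.0
```

Run:
```python
from h import *
from w import wl
wl("black","black3")
im=cv2.imread("pics/w_black3.png");C=cam("wrist",bot.sense())
for c,s in blobs(im,(0,0,170),(180,40,255),2000,60000):print("white",c.round(),s,cast(C,c,44).round(1))
```

```text
5.9 [634.4 170.9  85.6] [-0.001  1.     0.   ]
black [ 18.3 191.9] [  0 176  44  35 986] [476.8 219.4]
white [322. 245.] [ 264  216  111   73 4779] [636.1 187.8]
```

View pics/w_black3.png

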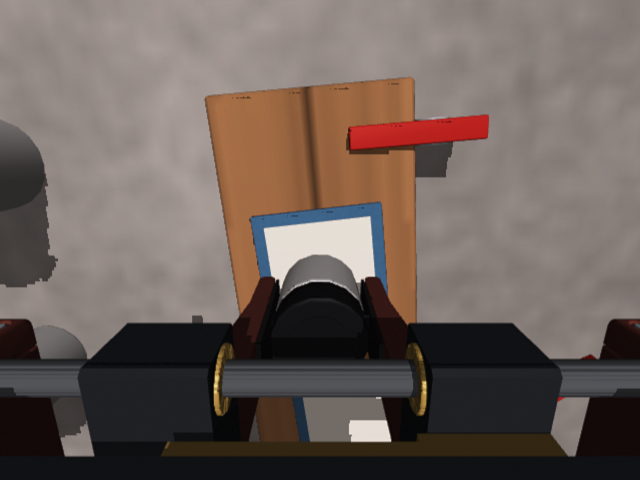

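Black is held over tile a, centred on it; the clothespin is well clear of the fingers. Lower and release.

>>> servo_tool(motion=[{"rx": 0,"ry": 0,"rz": 0,"dx": 0.0005,"dy": 0.001,"dz": 0.01,"jaw": 1},{"rx": 0,"ry": 0,"rz": 0,"dx": 0,"dy": 0,"dz": 0.005,"jaw": 1},{"rx": 0,"ry": 0,"rz": 0,"dx": 0,"dy": 0,"dz": 0.001,"jaw": 1},{"rx": 0,"ry": 0,"rz": 0,"dx": 0,"dy": 0,"dz": 0,"jaw": 1},{"rx": 0,"ry": 0,"rz": 0,"dx": 0,"dy": 0,"dz": 0,"jaw": -1},{"rx": 0,"ry": 0,"rz": 0,"dx": 0,"dy": 0,"dz": 0,"jaw": -1},{"rx": 0,"ry": 0,"rz": 0,"dx": 0,"dy": 0,"dz": 0,"jaw": -1},{"rx": 0,"ry": 0,"rz": 0,"dx": 0,"dy": 0,"dz": 0,"jaw": -1},{"rx": 0,"ry": 0,"rz": 0,"dx": 0,"dy": 0,"dz": -0.04,"jaw": -1},{"rx": 0,"ry": 0,"rz": 0,"dx": 0,"dy": 0,"dz": -0.045,"jaw": -1},{"rx": 0,"ry": 0,"rz": 0,"dx": 0,"dy": 0,"dz": -0.045,"jaw": -1},{"rx": 0,"ry": 0,"rz": 0,"dx": 0,"dy": 0,"dz": -0.04,"jaw": -1}])

```text
time: 7.15
ee_pos: [635.6, 171.4, 242.1]
tool_rot: [2.22, 2.222, 0.002]
force: [0.9, -0.3, -0.7]
gripper_width: 87.9
grip_force: 0.0
```

>>> servo_tool(motion=[{"rx": 0,"ry": 0,"rz": 0,"dx": 0.011,"dy": -0.0415,"dz": 0,"jaw": -1},{"rx": 0,"ry": 0,"rz": 0,"dx": 0.011,"dy": -0.0415,"dz": 0,"jaw": -1},{"rx": 0,"ry": 0,"rz": 0,"dx": 0.011,"dy": -0.0415,"dz": 0,"jaw": -1},{"rx": 0,"ry": 0,"rz": 0,"dx": 0.011,"dy": -0.0415,"dz": 0,"jaw": -1},{"rx": 0,"ry": 0,"rz": 0,"dx": 0.011,"dy": -0.0415,"dz": 0,"jaw": -1},{"rx": 0,"ry": 0,"rz": 0,"dx": 0,"dy": 0,"dz": 0.03,"jaw": -1},{"rx": 0,"ry": 0,"rz": 0,"dx": 0,"dy": 0,"dz": 0.03,"jaw": -1},{"rx": 0,"ry": 0,"rz": 0,"dx": 0,"dy": 0,"dz": 0,"jaw": -1},{"rx": 0,"ry": 0,"rz": 0,"dx": 0,"dy": 0,"dz": 0,"jaw": -1}])

```text
time: 8.05
ee_pos: [428.0, 226.2, 180.1]
tool_rot: [-2.22, -2.222, 0.001]
force: [0.6, -0.9, -0.1]
gripper_width: 87.6
grip_force: 0.0
```

```bash
python3 w.py blue blue1
```

```text
8.05 [428.  226.2 180.1] [-0.001  1.    -0.   ]
blue [315.4 250.6] [ 271  206   92   89 6369] [424.9 231.8]
blue [550.1 271.1] [ 513  249   90   74 1229] [579.4 217.8]
```

>>> servo_tool(motion=[{"rx": 0,"ry": 0,"rz": 0,"dx": 0.0045,"dy": -0.0027,"dz": 0.02,"jaw": -1},{"rx": 0,"ry": 0,"rz": 0,"dx": 0,"dy": 0,"dz": 0.03,"jaw": -1},{"rx": 0,"ry": 0,"rz": 0,"dx": 0,"dy": 0,"dz": 0.035,"jaw": -1},{"rx": 0,"ry": 0,"rz": 0,"dx": 0,"dy": 0,"dz": 0.025,"jaw": -1},{"rx": 0,"ry": 0,"rz": 0,"dx": 0,"dy": 0,"dz": 0,"jaw": -1},{"rx": 0,"ry": 0,"rz": 0,"dx": 0,"dy": 0,"dz": 0,"jaw": 1},{"rx": 0,"ry": 0,"rz": 0,"dx": 0,"dy": 0,"dz": 0,"jaw": 1},{"rx": 0,"ry": 0,"rz": 0,"dx": 0,"dy": 0,"dz": 0,"jaw": 1},{"rx": 0,"ry": 0,"rz": 0,"dx": 0,"dy": 0,"dz": 0,"jaw": 1},{"rx": 0,"ry": 0,"rz": 0,"dx": 0,"dy": 0,"dz": 0,"jaw": 1},{"rx": 0,"ry": 0,"rz": 0,"dx": 0,"dy": 0,"dz": 0,"jaw": 1},{"rx": 0,"ry": 0,"rz": 0,"dx": 0,"dy": 0,"dz": 0,"jaw": 1}], force=25)

```text
time: 9.3
ee_pos: [425.9, 230.8, 70.6]
tool_rot: [2.22, 2.222, 0.002]
force: [-1.1, -1.3, 8.4]
gripper_width: 57.5
grip_force: 25.0
```

>>> servo_tool(motion=[{"rx": 0,"ry": 0,"rz": 0,"dx": 0,"dy": 0,"dz": -0.015,"jaw": 1},{"rx": 0,"ry": 0,"rz": 0,"dx": 0,"dy": 0,"dz": -0.03,"jaw": 1},{"rx": 0,"ry": 0,"rz": 0,"dx": 0,"dy": 0,"dz": -0.035,"jaw": 1},{"rx": 0,"ry": 0,"rz": 0,"dx": 0,"dy": 0,"dz": -0.03,"jaw": 1},{"rx": 0,"ry": 0,"rz": 0,"dx": 0,"dy": 0,"dz": -0.015,"jaw": 1}])

```text
time: 9.8
ee_pos: [425.9, 231.1, 197.3]
tool_rot: [2.219, 2.222, 0.005]
force: [0.5, 0.1, -1.1]
gripper_width: 57.8
grip_force: 25.0
```

>>> servo_tool(motion=[{"rx": 0,"ry": 0,"rz": 0,"dx": -0.015,"dy": 0.01,"dz": 0,"jaw": 1},{"rx": 0,"ry": 0,"rz": 0,"dx": -0.03,"dy": 0.02,"dz": 0,"jaw": 1},{"rx": 0,"ry": 0,"rz": 0,"dx": -0.035,"dy": 0.023,"dz": 0,"jaw": 1},{"rx": 0,"ry": 0,"rz": 0,"dx": -0.035,"dy": 0.023,"dz": 0,"jaw": 1},{"rx": 0,"ry": 0,"rz": 0,"dx": -0.035,"dy": 0.023,"dz": 0,"jaw": 1},{"rx": 0,"ry": 0,"rz": 0,"dx": -0.035,"dy": 0.023,"dz": 0,"jaw": 1},{"rx": 0,"ry": 0,"rz": 0,"dx": -0.035,"dy": 0.023,"dz": 0,"jaw": 1},{"rx": 0,"ry": 0,"rz": 0,"dx": -0.035,"dy": 0.023,"dz": 0,"jaw": 1},{"rx": 0,"ry": 0,"rz": 0,"dx": -0.035,"dy": 0.023,"dz": 0,"jaw": 1},{"rx": 0,"ry": 0,"rz": 0,"dx": -0.035,"dy": 0.023,"dz": 0,"jaw": 1},{"rx": 0,"ry": 0,"rz": 0,"dx": -0.025,"dy": 0.017,"dz": 0,"jaw": 1},{"rx": 0,"ry": 0,"rz": 0,"dx": -0.01,"dy": 0.008,"dz": 0,"jaw": 1}])

```text
time: 11.0
ee_pos: [665.1, -133.2, 193.8]
tool_rot: [2.225, 2.218, -0.002]
force: [-0.0, 0.1, -0.9]
gripper_width: 58.2
grip_force: 25.0
```

>>> servo_tool(motion=[{"rx": 0,"ry": 0,"rz": 0,"dx": 0,"dy": 0,"dz": 0.015,"jaw": 1},{"rx": 0,"ry": 0,"rz": 0,"dx": 0,"dy": 0,"dz": 0.025,"jaw": 1},{"rx": 0,"ry": 0,"rz": 0,"dx": 0,"dy": 0,"dz": 0.02,"jaw": 1},{"rx": 0,"ry": 0,"rz": 0,"dx": 0,"dy": 0,"dz": 0.01,"jaw": 1},{"rx": 0,"ry": 0,"rz": 0,"dx": 0,"dy": 0,"dz": 0,"jaw": 1},{"rx": 0,"ry": 0,"rz": 0,"dx": 0,"dy": 0,"dz": 0,"jaw": 1}])

```text
time: 11.6
ee_pos: [664.7, -128.1, 125.2]
tool_rot: [2.219, 2.224, 0.001]
force: [0.2, 0.0, -0.9]
gripper_width: 57.8
grip_force: 25.0
```

```bash
python3 w.py blue blue2
python3 - <<'E'
from h import *
cv2.imwrite("pics/b2.png",get_image("top")[130:330,180:460].repeat(2,0).repeat(2,1))
E
```

```text
11.6 [ 664.7 -128.1  125.2] [-0.002  1.     0.   ]
blue [289.5 100.3] [ 224   35  128  134 4137] [651.2 -36.7]
blue [320.1 219.5] [ 259  194  117   85 1830] [664.6 -89.6]
blue [317.4 320. ] [  239   271   160    88 11201] [ 663.3 -142.6]
blue [320.9 408.6] [ 256  397  133   30 2823] [ 665.3 -197.5]
```

View pics/w_blue2.png

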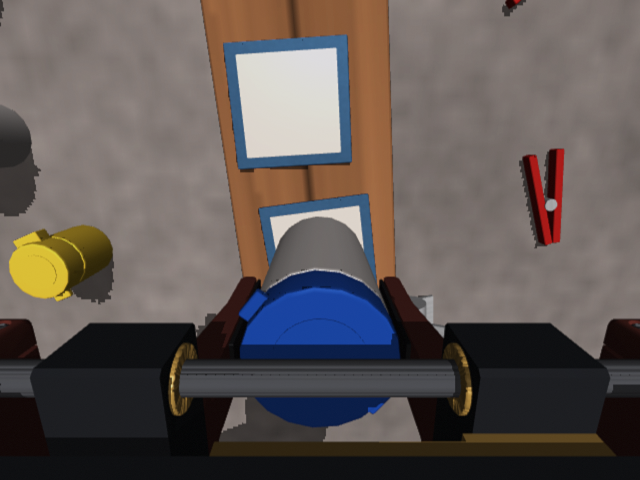

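Blue hangs over tile d, with the tile's far edge showing symmetrically round it. Lower and release.

>>> servo_tool(motion=[{"rx": 0,"ry": 0,"rz": 0,"dx": -0.001,"dy": 0,"dz": 0.006,"jaw": 1},{"rx": 0,"ry": 0,"rz": 0,"dx": 0,"dy": 0,"dz": 0.004,"jaw": 1},{"rx": 0,"ry": 0,"rz": 0,"dx": 0,"dy": 0,"dz": 0.001,"jaw": 1},{"rx": 0,"ry": 0,"rz": 0,"dx": 0,"dy": 0,"dz": 0,"jaw": 1},{"rx": 0,"ry": 0,"rz": 0,"dx": 0,"dy": 0,"dz": 0,"jaw": -1},{"rx": 0,"ry": 0,"rz": 0,"dx": 0,"dy": 0,"dz": 0,"jaw": -1},{"rx": 0,"ry": 0,"rz": 0,"dx": 0,"dy": 0,"dz": 0,"jaw": -1},{"rx": 0,"ry": 0,"rz": 0,"dx": 0,"dy": 0,"dz": 0,"jaw": -1},{"rx": 0,"ry": 0,"rz": 0,"dx": 0,"dy": 0,"dz": -0.035,"jaw": -1},{"rx": 0,"ry": 0,"rz": 0,"dx": 0,"dy": 0,"dz": -0.045,"jaw": -1},{"rx": 0,"ry": 0,"rz": 0,"dx": 0,"dy": 0,"dz": -0.035,"jaw": -1}])

```text
time: 12.8
ee_pos: [665.0, -130.0, 230.8]
tool_rot: [2.22, 2.222, 0.001]
force: [0.6, 0.4, 0.4]
gripper_width: 87.7
grip_force: 0.0
```

>>> servo_tool(motion=[{"rx": 0,"ry": 0,"rz": 0,"dx": 0.0133,"dy": -0.0395,"dz": 0,"jaw": -1},{"rx": 0,"ry": 0,"rz": 0,"dx": 0.0133,"dy": -0.0395,"dz": 0,"jaw": -1},{"rx": 0,"ry": 0,"rz": 0,"dx": 0.0133,"dy": -0.0395,"dz": 0,"jaw": -1},{"rx": 0,"ry": 0,"rz": 0,"dx": 0.0133,"dy": -0.0395,"dz": 0,"jaw": -1},{"rx": 0,"ry": 0,"rz": 0,"dx": 0.0133,"dy": -0.0395,"dz": 0,"jaw": -1},{"rx": 0,"ry": 0,"rz": 0,"dx": 0.0133,"dy": -0.0395,"dz": 0,"jaw": -1},{"rx": 0,"ry": 0,"rz": 0,"dx": 0,"dy": 0,"dz": 0.035,"jaw": -1},{"rx": 0,"ry": 0,"rz": 0,"dx": 0,"dy": 0,"dz": 0.04,"jaw": -1},{"rx": 0,"ry": 0,"rz": 0,"dx": 0,"dy": 0,"dz": 0,"jaw": -1},{"rx": 0,"ry": 0,"rz": 0,"dx": 0,"dy": 0,"dz": 0,"jaw": -1}])

```text
time: 13.8
ee_pos: [427.6, -50.4, 154.0]
tool_rot: [-2.219, -2.222, 0.001]
force: [0.6, -0.8, 0.6]
gripper_width: 87.6
grip_force: 0.0
```

```bash
python3 w.py orange orange1
python3 - <<'E'
from h import *
im=get_image("top");C=cam("top")
cv2.imwrite("pics/t2.png",cv2.resize(im[130:330,180:460],None,fx=2,fy=2))
for k,d in(("blue",H["blue"]+44-4),("black",H["black"]+40)):
  for c,s in blobs(im[150:230,240:400],*RNG[k],100,800):c=c+[240,150];print(k,c.round(1),s,cast(C,c,d).round(1))
E
```

```text
13.8 [427.6 -50.4 154. ] [-0.002  1.     0.001]
orange [319.2 251.8] [ 282  221   77   64 3498] [426.9 -50. ]
blue [383.7 178.8] [131  17  26  25 518] [ 664.2 -130.8]
```

View pics/t2.png

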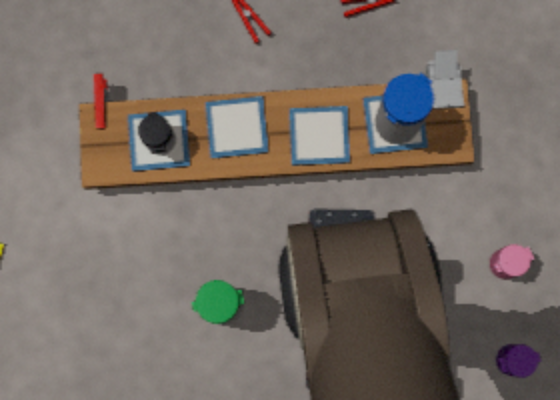

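Black stands on tile a, blue on tile d (blue measured at 664,-131, within 2 mm). Grasping orange.

>>> servo_tool(motion=[{"rx": 0,"ry": 0,"rz": 0,"dx": 0.0005,"dy": -0.0005,"dz": 0.02,"jaw": -1},{"rx": 0,"ry": 0,"rz": 0,"dx": 0,"dy": 0,"dz": 0.03,"jaw": -1},{"rx": 0,"ry": 0,"rz": 0,"dx": 0,"dy": 0,"dz": 0.035,"jaw": -1},{"rx": 0,"ry": 0,"rz": 0,"dx": 0,"dy": 0,"dz": 0.024,"jaw": -1},{"rx": 0,"ry": 0,"rz": 0,"dx": 0,"dy": 0,"dz": 0,"jaw": 1},{"rx": 0,"ry": 0,"rz": 0,"dx": 0,"dy": 0,"dz": 0,"jaw": 1},{"rx": 0,"ry": 0,"rz": 0,"dx": 0,"dy": 0,"dz": 0,"jaw": 1},{"rx": 0,"ry": 0,"rz": 0,"dx": 0,"dy": 0,"dz": 0,"jaw": 1},{"rx": 0,"ry": 0,"rz": 0,"dx": 0,"dy": 0,"dz": 0,"jaw": 1},{"rx": 0,"ry": 0,"rz": 0,"dx": 0,"dy": 0,"dz": 0,"jaw": 1},{"rx": 0,"ry": 0,"rz": 0,"dx": 0,"dy": 0,"dz": 0,"jaw": 1},{"rx": 0,"ry": 0,"rz": 0,"dx": 0,"dy": 0,"dz": 0,"jaw": 1}], force=22)

```text
time: 15.1
ee_pos: [427.5, -50.3, 45.3]
tool_rot: [2.22, 2.222, 0.0]
force: [-1.8, -0.3, 8.3]
gripper_width: 46.1
grip_force: 22.0
```

>>> servo_tool(motion=[{"rx": 0,"ry": 0,"rz": 0,"dx": 0,"dy": 0,"dz": 0,"jaw": 1},{"rx": 0,"ry": 0,"rz": 0,"dx": 0,"dy": 0,"dz": -0.015,"jaw": 1},{"rx": 0,"ry": 0,"rz": 0,"dx": 0,"dy": 0,"dz": -0.035,"jaw": 1},{"rx": 0,"ry": 0,"rz": 0,"dx": 0,"dy": 0,"dz": -0.035,"jaw": 1},{"rx": 0,"ry": 0,"rz": 0,"dx": 0,"dy": 0,"dz": -0.035,"jaw": 1},{"rx": 0,"ry": 0,"rz": 0,"dx": 0,"dy": 0,"dz": -0.015,"jaw": 1}])

```text
time: 15.7
ee_pos: [428.2, -50.0, 182.6]
tool_rot: [2.218, 2.22, 0.003]
force: [-0.6, -0.0, -1.3]
gripper_width: 45.6
grip_force: 22.0
```

>>> servo_tool(motion=[{"rx": 0,"ry": 0,"rz": 0,"dx": 0.008,"dy": 0.014,"dz": 0,"jaw": 1},{"rx": 0,"ry": 0,"rz": 0,"dx": 0.0153,"dy": 0.0284,"dz": 0,"jaw": 1},{"rx": 0,"ry": 0,"rz": 0,"dx": 0.0153,"dy": 0.0284,"dz": 0,"jaw": 1},{"rx": 0,"ry": 0,"rz": 0,"dx": 0.0153,"dy": 0.0284,"dz": 0,"jaw": 1},{"rx": 0,"ry": 0,"rz": 0,"dx": 0.0153,"dy": 0.0284,"dz": 0,"jaw": 1},{"rx": 0,"ry": 0,"rz": 0,"dx": 0.0153,"dy": 0.0284,"dz": 0,"jaw": 1},{"rx": 0,"ry": 0,"rz": 0,"dx": 0.0153,"dy": 0.0284,"dz": 0,"jaw": 1},{"rx": 0,"ry": 0,"rz": 0,"dx": 0.0153,"dy": 0.0284,"dz": 0,"jaw": 1},{"rx": 0,"ry": 0,"rz": 0,"dx": 0.008,"dy": 0.014,"dz": 0,"jaw": 1}])

```text
time: 16.6
ee_pos: [655.2, 74.8, 179.0]
tool_rot: [-2.219, -2.223, -0.001]
force: [1.0, 0.0, -0.5]
gripper_width: 45.7
grip_force: 22.0
```

>>> servo_tool(motion=[{"rx": 0,"ry": 0,"rz": 0,"dx": 0,"dy": 0,"dz": 0.015,"jaw": 1},{"rx": 0,"ry": 0,"rz": 0,"dx": 0,"dy": 0,"dz": 0.03,"jaw": 1},{"rx": 0,"ry": 0,"rz": 0,"dx": 0,"dy": 0,"dz": 0.025,"jaw": 1},{"rx": 0,"ry": 0,"rz": 0,"dx": 0,"dy": 0,"dz": 0.01,"jaw": 1},{"rx": 0,"ry": 0,"rz": 0,"dx": 0,"dy": 0,"dz": 0,"jaw": 1},{"rx": 0,"ry": 0,"rz": 0,"dx": 0,"dy": 0,"dz": 0,"jaw": 1}])

```text
time: 17.2
ee_pos: [653.9, 73.0, 100.3]
tool_rot: [2.22, 2.222, 0.001]
force: [-0.1, 0.9, -0.5]
gripper_width: 45.5
grip_force: 22.0
```

Bottom at 55, 11 to go.

>>> servo_tool(motion=[{"rx": 0,"ry": 0,"rz": 0,"dx": 0,"dy": 0.0005,"dz": 0.006,"jaw": 1},{"rx": 0,"ry": 0,"rz": 0,"dx": 0,"dy": 0,"dz": 0.004,"jaw": 1},{"rx": 0,"ry": 0,"rz": 0,"dx": 0,"dy": 0,"dz": 0.001,"jaw": 1},{"rx": 0,"ry": 0,"rz": 0,"dx": 0,"dy": 0,"dz": 0,"jaw": 1},{"rx": 0,"ry": 0,"rz": 0,"dx": 0,"dy": 0,"dz": 0,"jaw": -1},{"rx": 0,"ry": 0,"rz": 0,"dx": 0,"dy": 0,"dz": 0,"jaw": -1},{"rx": 0,"ry": 0,"rz": 0,"dx": 0,"dy": 0,"dz": 0,"jaw": -1},{"rx": 0,"ry": 0,"rz": 0,"dx": 0,"dy": 0,"dz": 0,"jaw": -1},{"rx": 0,"ry": 0,"rz": 0,"dx": 0,"dy": 0,"dz": -0.035,"jaw": -1},{"rx": 0,"ry": 0,"rz": 0,"dx": 0,"dy": 0,"dz": -0.045,"jaw": -1},{"rx": 0,"ry": 0,"rz": 0,"dx": 0,"dy": 0,"dz": -0.035,"jaw": -1}])

```text
time: 18.3
ee_pos: [654.5, 73.5, 205.8]
tool_rot: [2.22, 2.223, 0.002]
force: [0.4, 0.2, 0.2]
gripper_width: 87.6
grip_force: 0.0
```

>>> servo_tool(motion=[{"rx": 0,"ry": 0,"rz": 0,"dx": 0.002,"dy": -0.037,"dz": 0,"jaw": -1},{"rx": 0,"ry": 0,"rz": 0,"dx": 0.002,"dy": -0.037,"dz": 0,"jaw": -1},{"rx": 0,"ry": 0,"rz": 0,"dx": 0.002,"dy": -0.037,"dz": 0,"jaw": -1},{"rx": 0,"ry": 0,"rz": 0,"dx": 0.003,"dy": -0.037,"dz": 0,"jaw": -1},{"rx": 0,"ry": 0,"rz": 0,"dx": 0.002,"dy": -0.037,"dz": 0,"jaw": -1},{"rx": 0,"ry": 0,"rz": 0,"dx": 0.002,"dy": -0.038,"dz": 0,"jaw": -1},{"rx": 0,"ry": 0,"rz": 0,"dx": 0,"dy": 0,"dz": 0.03,"jaw": -1},{"rx": 0,"ry": 0,"rz": 0,"dx": 0,"dy": 0,"dz": 0.01,"jaw": -1},{"rx": 0,"ry": 0,"rz": 0,"dx": 0,"dy": 0,"dz": 0,"jaw": -1},{"rx": 0,"ry": 0,"rz": 0,"dx": 0,"dy": 0,"dz": 0,"jaw": -1}])

```text
time: 19.3
ee_pos: [431.9, 86.3, 163.9]
tool_rot: [-2.22, -2.222, -0.0]
force: [0.7, 0.5, -0.1]
gripper_width: 87.5
grip_force: 0.0
```

```bash
python3 w.py green green1
```

```text
19.3 [431.9  86.3 163.9] [-0.001  1.     0.001]
green [317.8 254. ] [ 280  210   77   88 4886] [430.4  88.4]
```

>>> servo_tool(motion=[{"rx": 0,"ry": 0,"rz": 0,"dx": 0.001,"dy": -0.0013,"dz": 0.02,"jaw": -1},{"rx": 0,"ry": 0,"rz": 0,"dx": 0,"dy": 0,"dz": 0.03,"jaw": -1},{"rx": 0,"ry": 0,"rz": 0,"dx": 0,"dy": 0,"dz": 0.034,"jaw": -1},{"rx": 0,"ry": 0,"rz": 0,"dx": 0,"dy": 0,"dz": 0.02,"jaw": -1},{"rx": 0,"ry": 0,"rz": 0,"dx": 0,"dy": 0,"dz": 0,"jaw": 1},{"rx": 0,"ry": 0,"rz": 0,"dx": 0,"dy": 0,"dz": 0,"jaw": 1},{"rx": 0,"ry": 0,"rz": 0,"dx": 0,"dy": 0,"dz": 0,"jaw": 1},{"rx": 0,"ry": 0,"rz": 0,"dx": 0,"dy": 0,"dz": 0,"jaw": 1},{"rx": 0,"ry": 0,"rz": 0,"dx": 0,"dy": 0,"dz": 0,"jaw": 1},{"rx": 0,"ry": 0,"rz": 0,"dx": 0,"dy": 0,"dz": 0,"jaw": 1},{"rx": 0,"ry": 0,"rz": 0,"dx": 0,"dy": 0,"dz": 0,"jaw": 1},{"rx": 0,"ry": 0,"rz": 0,"dx": 0,"dy": 0,"dz": 0,"jaw": 1}], force=25)

```text
time: 20.55
ee_pos: [430.7, 87.0, 60.5]
tool_rot: [2.22, 2.221, 0.002]
force: [-0.8, -1.1, 8.3]
gripper_width: 52.0
grip_force: 25.0
```

>>> servo_tool(motion=[{"rx": 0,"ry": 0,"rz": 0,"dx": 0,"dy": 0,"dz": 0,"jaw": 1},{"rx": 0,"ry": 0,"rz": 0,"dx": 0,"dy": 0,"dz": -0.015,"jaw": 1},{"rx": 0,"ry": 0,"rz": 0,"dx": 0,"dy": 0,"dz": -0.035,"jaw": 1},{"rx": 0,"ry": 0,"rz": 0,"dx": 0,"dy": 0,"dz": -0.04,"jaw": 1},{"rx": 0,"ry": 0,"rz": 0,"dx": 0,"dy": 0,"dz": -0.04,"jaw": 1},{"rx": 0,"ry": 0,"rz": 0,"dx": 0,"dy": 0,"dz": -0.03,"jaw": 1},{"rx": 0,"ry": 0,"rz": 0,"dx": 0,"dy": 0,"dz": -0.02,"jaw": 1}])

```text
time: 21.25
ee_pos: [430.3, 87.1, 242.1]
tool_rot: [2.219, 2.221, 0.003]
force: [-0.3, 0.7, -1.5]
gripper_width: 51.9
grip_force: 25.0
```

>>> servo_tool(motion=[{"rx": 0,"ry": 0,"rz": 0,"dx": -0.0075,"dy": 0.0134,"dz": 0,"jaw": 1},{"rx": 0,"ry": 0,"rz": 0,"dx": -0.015,"dy": 0.0269,"dz": 0,"jaw": 1},{"rx": 0,"ry": 0,"rz": 0,"dx": -0.015,"dy": 0.0269,"dz": 0,"jaw": 1},{"rx": 0,"ry": 0,"rz": 0,"dx": -0.015,"dy": 0.0269,"dz": 0,"jaw": 1},{"rx": 0,"ry": 0,"rz": 0,"dx": -0.015,"dy": 0.0269,"dz": 0,"jaw": 1},{"rx": 0,"ry": 0,"rz": 0,"dx": -0.015,"dy": 0.0269,"dz": 0,"jaw": 1},{"rx": 0,"ry": 0,"rz": 0,"dx": -0.015,"dy": 0.0269,"dz": 0,"jaw": 1},{"rx": 0,"ry": 0,"rz": 0,"dx": -0.015,"dy": 0.0269,"dz": 0,"jaw": 1},{"rx": 0,"ry": 0,"rz": 0,"dx": -0.0076,"dy": 0.0134,"dz": 0,"jaw": 1},{"rx": 0,"ry": 0,"rz": 0,"dx": 0,"dy": 0,"dz": 0,"jaw": 1},{"rx": 0,"ry": 0,"rz": 0,"dx": 0,"dy": 0,"dz": 0,"jaw": 1}])

```text
time: 22.35
ee_pos: [644.5, -32.9, 237.7]
tool_rot: [-2.219, -2.221, 0.003]
force: [0.3, 0.3, -0.6]
gripper_width: 51.8
grip_force: 25.0
```

```bash
python3 w.py orange g2
```

```text
22.35 [644.5 -32.9 237.7] [-0.001  1.     0.   ]
orange [335.1  93.9] [ 300   61   74   68 3527] [656.7  78.1]
```

View pics/w_g2.png

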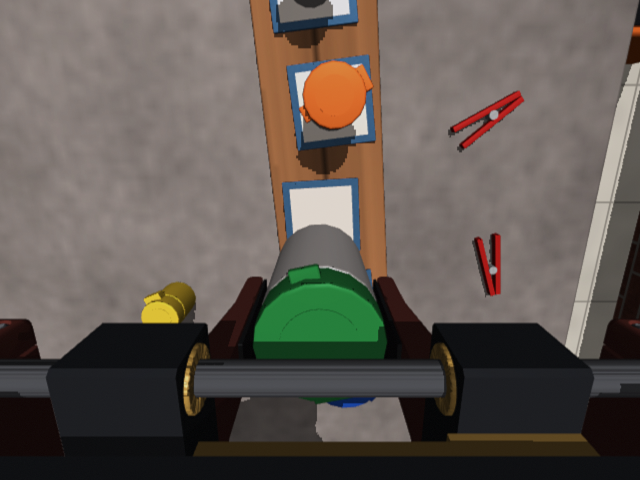

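Green is held upright over tile c, orange stands on tile b. Descending.

>>> servo_tool(motion=[{"rx": 0,"ry": 0,"rz": 0,"dx": 0,"dy": 0.001,"dz": 0.02,"jaw": 1},{"rx": 0,"ry": 0,"rz": 0,"dx": 0,"dy": 0,"dz": 0.03,"jaw": 1},{"rx": 0,"ry": 0,"rz": 0,"dx": 0,"dy": 0,"dz": 0.035,"jaw": 1},{"rx": 0,"ry": 0,"rz": 0,"dx": 0,"dy": 0,"dz": 0.025,"jaw": 1},{"rx": 0,"ry": 0,"rz": 0,"dx": 0,"dy": 0,"dz": 0.01,"jaw": 1},{"rx": 0,"ry": 0,"rz": 0,"dx": 0,"dy": 0,"dz": 0,"jaw": 1},{"rx": 0,"ry": 0,"rz": 0,"dx": 0,"dy": 0,"dz": 0,"jaw": 1}])

```text
time: 23.1
ee_pos: [646.8, -32.5, 121.0]
tool_rot: [2.219, 2.222, 0.002]
force: [-0.5, 0.3, -0.6]
gripper_width: 51.8
grip_force: 25.0
```

>>> servo_tool(motion=[{"rx": 0,"ry": 0,"rz": 0,"dx": -0.0005,"dy": -0.001,"dz": 0.01,"jaw": 1},{"rx": 0,"ry": 0,"rz": 0,"dx": 0,"dy": 0,"dz": 0.005,"jaw": 1},{"rx": 0,"ry": 0,"rz": 0,"dx": 0,"dy": 0,"dz": 0.001,"jaw": 1},{"rx": 0,"ry": 0,"rz": 0,"dx": 0,"dy": 0,"dz": 0,"jaw": 1},{"rx": 0,"ry": 0,"rz": 0,"dx": 0,"dy": 0,"dz": 0,"jaw": -1},{"rx": 0,"ry": 0,"rz": 0,"dx": 0,"dy": 0,"dz": 0,"jaw": -1},{"rx": 0,"ry": 0,"rz": 0,"dx": 0,"dy": 0,"dz": 0,"jaw": -1},{"rx": 0,"ry": 0,"rz": 0,"dx": 0,"dy": 0,"dz": 0,"jaw": -1},{"rx": 0,"ry": 0,"rz": 0,"dx": 0,"dy": 0,"dz": -0.035,"jaw": -1},{"rx": 0,"ry": 0,"rz": 0,"dx": 0,"dy": 0,"dz": -0.045,"jaw": -1},{"rx": 0,"ry": 0,"rz": 0,"dx": 0,"dy": 0,"dz": -0.035,"jaw": -1}])

```text
time: 24.2
ee_pos: [645.4, -33.2, 220.7]
tool_rot: [2.22, 2.223, 0.001]
force: [0.7, 0.4, -0.1]
gripper_width: 88.1
grip_force: 0.0
```

>>> servo_tool(motion=[{"rx": 0,"ry": 0,"rz": 0,"dx": 0,"dy": -0.04,"dz": -0.02,"jaw": -1},{"rx": 0,"ry": 0,"rz": 0,"dx": 0,"dy": -0.04,"dz": 0,"jaw": -1},{"rx": 0,"ry": 0,"rz": 0,"dx": 0,"dy": -0.04,"dz": 0,"jaw": -1},{"rx": 0,"ry": 0,"rz": 0,"dx": 0,"dy": -0.04,"dz": 0,"jaw": -1},{"rx": 0,"ry": 0,"rz": 0,"dx": 0,"dy": -0.04,"dz": 0,"jaw": -1},{"rx": 0,"ry": 0,"rz": 0,"dx": 0,"dy": 0,"dz": 0,"jaw": -1},{"rx": 0,"ry": 0,"rz": 0,"dx": 0,"dy": 0,"dz": 0,"jaw": -1}])

```text
time: 24.9
ee_pos: [445.3, -33.9, 239.3]
tool_rot: [2.219, 2.22, 0.0]
force: [0.2, 0.6, -0.2]
gripper_width: 87.9
grip_force: 0.0
```

Run:
```python
from h import *
a=get_image("top");b=get_image("scene")
for n,im,(x0,y0,x1,y1) in(("top",a,(240,150,400,230)),("scene",b,(240,190,460,320))):
  C=cam(n)
  for k in RNG:
    for c,s in blobs(im[y0:y1,x0:x1],*RNG[k],80,900):
      c=c+[x0,y0];print(n,k,c.round(1),s[2:],cast(C,c,H[k]+40).round(1))
cv2.imwrite("pics/f.png",cv2.hconcat([cv2.resize(a[140:260,200:440],(400,200)),cv2.resize(b[180:320,230:470],(400,200))]))
```

```text
top blue [383.7 178.8] [ 26  25 517] [ 664.2 -130.8]
top green [341.2 188.7] [ 25  22 404] [644.2 -34.5]
top black [259.9 196.8] [16 21 89] [630.8 160.7]
scene blue [287.4 245.7] [ 26  23 485] [ 671.  -133.7]
scene green [328.7 239. ] [ 26  19 313] [648.1 -35. ]
scene orange [375.7 239.5] [ 21  16 219] [656.4  73.4]
scene black [407.9 238.2] [15 11 84] [648.7 156.9]
```

View pics/f.png

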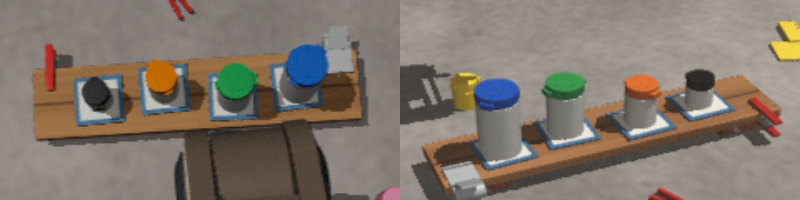

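All four stand in order; the black mask was only partial, so I'll recheck black with a looser threshold.

Run:
```python
from h import *
o=[]
for n,(x0,y0,x1,y1) in(("top",(244,184,276,216)),("scene",(390,225,430,275))):
  im=get_image(n);C=cam(n);cr=im[y0:y1,x0:x1];o.append(cv2.resize(cr,(400,400),interpolation=cv2.INTER_NEAREST))
  for t in(45,60,75,90):
    for c,s in blobs(cr,(0,0,0),(180,255,t),40,900):
      c=c+[x0,y0];print(n,t,c.round(1),s,cast(C,c,95).round(1))
cv2.imwrite("pics/k.png",cv2.hconcat(o))
```

```text
top 45 [260.1 196.7] [ 7  3 15 19 82] [631.2 160.4]
top 60 [257.9 196.5] [  6   2  17  21 254] [631.4 165.7]
top 75 [258.2 196.6] [  6   2  18  21 271] [631.2 165. ]
top 75 [273.2 201.6] [27 11  5 14 42] [619.5 128.2]
top 90 [258.2 196.5] [  5   2  19  21 283] [631.4 165. ]
top 90 [272.8 202.7] [23 11  9 17 74] [616.7 129. ]
scene 45 [407.8 238.6] [12  7 16 11 80] [650. 156.]
scene 60 [409.5 236. ] [ 12   4  16  15 203] [641.8 163.9]
scene 75 [409.5 236. ] [ 11   4  18  15 213] [641.5 164.1]
scene 75 [394.5 254.8] [ 0 24 14 16 71] [698.3 102.8]
scene 90 [409.4 236.1] [ 11   4  18  17 230] [642.  163.7]
scene 90 [394.6 254.6] [ 0 23 14 17 88] [697.7 103.1]
scene 90 [421.5 272. ] [20 42 20  8 83] [773.1 133.8]
```

View pics/k.png

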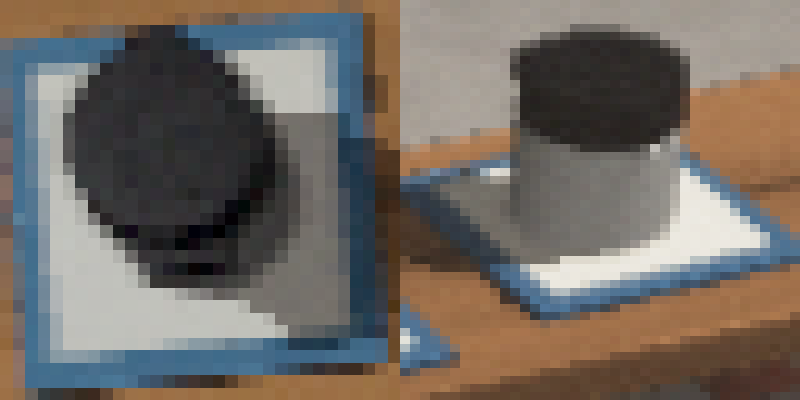

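Black looks about 5 mm off toward -y, inside tolerance. One close wrist look to confirm.

>>> servo_tool(motion=[{"rx": 0,"ry": 0,"rz": 0,"dx": 0.045,"dy": 0.01,"dz": 0,"jaw": -1},{"rx": 0,"ry": 0,"rz": 0,"dx": 0.045,"dy": 0.01,"dz": 0,"jaw": -1},{"rx": 0,"ry": 0,"rz": 0,"dx": 0.045,"dy": 0.01,"dz": 0,"jaw": -1},{"rx": 0,"ry": 0,"rz": 0,"dx": 0.04,"dy": 0.03,"dz": 0,"jaw": -1},{"rx": 0,"ry": 0,"rz": 0,"dx": 0.015,"dy": 0.045,"dz": 0,"jaw": -1},{"rx": 0,"ry": 0,"rz": 0,"dx": 0.01,"dy": 0.045,"dz": 0,"jaw": -1},{"rx": 0,"ry": 0,"rz": 0,"dx": 0,"dy": 0.04,"dz": 0,"jaw": -1},{"rx": 0,"ry": 0,"rz": 0,"dx": 0,"dy": 0,"dz": 0,"jaw": -1},{"rx": 0,"ry": 0,"rz": 0,"dx": 0,"dy": 0,"dz": 0,"jaw": -1}])

```text
time: 26.0
ee_pos: [635.3, 167.2, 236.7]
tool_rot: [-2.218, -2.221, 0.002]
force: [-1.1, -1.0, -1.2]
gripper_width: 87.8
grip_force: 0.0
```

Run:
```python
from h import *
s=bot.sense();im=get_image("wrist");C=cam("wrist",s);print(s["time"],s["ee_pos"])
cr=im[120:330,200:440];cv2.imwrite("pics/kw.png",cv2.resize(cr,None,fx=2.5,fy=2.5))
for t in(45,60,75):
  for c,st in blobs(cr,(0,0,0),(180,255,t),700,9000):c=c+[200,120];print(t,c.round(1),st,cast(C,c,97).round(1))
m=cv2.inRange(cv2.cvtColor(cr,cv2.COLOR_BGR2HSV),(95,80,60),(115,255,255))
r=cv2.minAreaRect(cv2.findNonZero(m));print(r,cast(C,np.array(r[0])+[200,120],44).round(1))
```

```text
26.0 [635.33470965 167.18452748 236.68092345]
45 [319.3 228.5] [  91   84   58   56 1988] [634.4 169.5]
45 [215.5 305.2] [   0  158   33   52 1431] [541.   98.3]
45 [423.8 305.1] [ 208  158   32   52 1419] [728.4  98.8]
60 [318.3 231.3] [  91   84   58   58 2292] [633.6 167.1]
60 [227.2 309.5] [   0  157   85   53 2199] [551.2  94.1]
60 [423.8 304.3] [ 208  157   32   53 1497] [728.4  99.5]
75 [317.8 231.7] [  89   84   60   58 2404] [633.2 166.7]
75 [235. 311.] [   0  157  114   53 2544] [558.2  92.6]
75 [423.8 304.2] [ 208  157   32   53 1520] [728.3  99.7]
((128.1330108642578, 131.62643432617188), (154.49082946777344, 77.26603698730469), 81.7028579711914) [643.3 132.2]
```

View pics/kw.png

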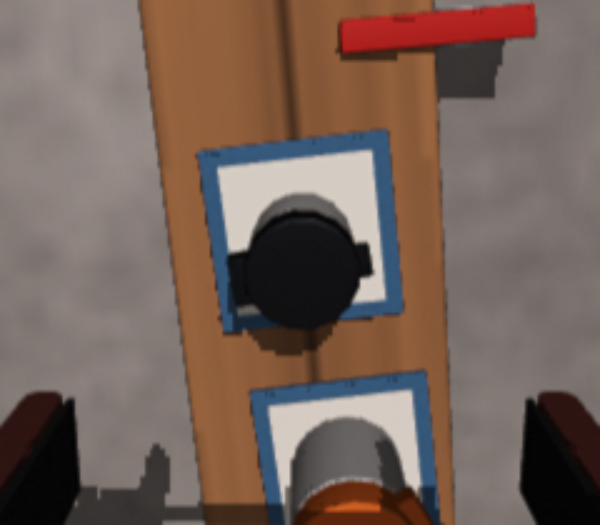

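The close view shows black's lid disc centred at about px (321,227), which casts to roughly (636,171), so black is centred on tile a. The gripper is clear of everything.

```bash
python3 -c "
from bench import order;print(order.hand_in())"
```

```text
the job is handed in; nothing more can be done
None
```

I handed the job in at about 26 s: from the clip end the jars stand blue, green, orange, black, one on each tile. All were upright and, as far as I could measure, within the 13 mm limit; the dish was not touched, and no verdict came back.

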